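# Seat a round tensile bar in the V-block against its end stop

### The job

Take the aluminium test bar from the rack and lower it gently into the two Vs of the V-block. Then push it along the Vs until it bears firmly on the end stop, about 6 to 8 N, without shoving the stop from its setting, and leave it there, lying in both Vs and touching the stop. Do not disturb the brass bar or the other things on the bench.

Things in the scene. Friction and masses are not known exactly. Their poses are not given: they have to be found in the camera images.
- alu_bar_mid (a point): silvery aluminium round tensile bar, 160 mm long, 0.11 to 0.22 kg: two heads of 24 mm diameter and 55 mm length, between them a waist of 14 mm diameter and 50 mm length, to be gripped from above. This point is its centre, on its axis at mid-length; x runs along the bar (both ends are alike). It lies level in either berth of the rack
- brass_bar_mid (a point): brass-coloured bar of the same shape and size in the other berth of the rack, 90 mm beside (axis to axis); leave it. Its centre, x along the bar
- rack: grey plastic rack, 164 x 124 mm, fixed to the bench, with two berths for bars; a bar in it lies along the rack's x axis, its axis 40 mm above the bench. Under the waist 88 mm along the bar are open for fingers down to the base plate, 34 mm below the bar's axis. Origin: centre of its underside
- vblock: steel V-block fixture fixed to the bench. Origin: on the bench, midway between its two V supports; x along the Vs towards the blue end stop, z up. Base plate 12 mm thick, 84 mm wide, from x = -105 to +140 mm. Supports at x = -52 and +52 mm, each 22 mm long in x, 64 mm wide, 56 mm high; 82 mm clear between them for fingers, down to the base plate
- v_axis (a point): a point fixed to the V-block, 52 mm above its origin: where the axis of a bar that lies in the two 90 degree Vs passes (x along it, towards the end stop). A bar laid with its centre 20 mm before this point (towards -x) lies in both Vs, clear of the stop. Home, its centre is 10 mm before to 10 mm past this point. It slides in the Vs with 1 to 3 N of drag
- stop_track (a point): a point fixed to the V-block, on the Vs' axis: the middle of the places where the end stop may be set. The stop is a blue block, 34 mm wide, 62 mm high (thumb screw on top to 74 mm), with a 19 mm round steel anvil facing -x, its face 10 mm before to 10 mm past this point: not measured, to be felt. It stands firm up to 12 N, is shoved along at about 14 N, and does not spring back
- amber_vial: dark little reagent bottle with black cap, 27 mm diameter, 58 mm high, standing on the bench; leave it. Origin: centre of its underside
- gauge: black dial thickness gauge lying on the bench, 68 x 113 x 18 mm; leave it. Origin: centre of its underside
- cup: white round moulded dish, 70 mm diameter, 41 mm high; leave it. Origin: centre of its underside
Not all that is in view belongs to the job. There is more than one size of the part that bears alu_bar_mid; the job needs the larger.

How it is judged:
By the outcome, as a careful person would: the job done as asked, in the order asked, and still so for the second after the job is handed in, with the robot touching nothing.
It also fails if it takes over 53 s, if anything falls off the work surface, if the arm or the gripper's body presses on something with over 40 N, if the wrist force passes 120 N, or if a joint passes its speed limit or range.

### The arm

A 7-joint arm with a two-finger parallel gripper is mounted at the origin on a cart in front of the work surface, level with it; the furniture and walls round the work are solid. World frame = base frame: x ahead of the robot, y to its left, z up, the work surface at z = 0. Lengths are in m, angles in degrees, forces in N, time in s.
With the tool pointing down it reaches from about 0.425 to 0.95 m from the base axis. Payload 16.7 kg.
Tool frame: the origin (TCP) lies at the very end of the fingers, on their centre line; the grasp point (between the pads) lies 19 mm behind it; z points along the fingers, y is the line along which they close (so a half turn about z gives the same grasp; the last joint's range is limited). The gripper opens to 94 mm and grips with 3 to 60 N. Pads are 16 mm wide; open, the fingers measure 119 mm over their backs; the gripper's body (75 mm by 177 mm) begins 78 mm behind the grasp point.
Start: joints at [-80.185, 24.414, 4.234, 92.017, -1.954, 63.644, -3.845], TCP at [0.213, 0.641, 0.205] pointing down, gripper open.
Joint ranges: [-163.25, 163.25], [-28.42, 122.38], [-70.27, 78.77], [12.13, 141.07], [-58.53, 238.53], [9.26, 117.41], [-156.51, 156.51]. Speed limits (degrees/s): [108.29, 108.29, 136.94, 136.94, 172.46, 172.46, 172.46].

### API

Orientations are given as [roll, pitch, yaw] about the fixed x, y, z axes, in that order (R = Rz(yaw) Ry(pitch) Rx(roll)).
In Python, from cell import read_state, read_camera, sign_off gives the robot as it stands.
- The arm moves only by the tool move_arm, never from a script. Its argument "targets" is a list of rows, each an object of numbers: "tx", "ty", "tz": the shift along the tool's x, y, z in m; "turn": the turn about the tool's z in degrees; "grip": the opening, from 0 (shut) to 1 (fully open). In form: [{"tx": .., "ty": .., "tz": .., "turn": .., "grip": ..}, ...]. A call has 1 to 20 rows; each row shifts and turns the commanded pose from where the row before left it, along the tool's axes as they then stand; what a row does not reach is not made up. A row lasts 1/10 s, in which the tool goes at most 50 mm and 8.59 degrees, less where a joint would pass 70% of its speed; a pose out of reach is approached as far as the arm can. A call with a gripper value outside its range is refused whole. The fingers move at their own pace and stop on an object; "force" is the grip in N (left out, the last holds). Time passes only in rows, so rows that do not move let the fingers close. It gives the time, the measured TCP pose, the force, the opening and the grip force at its end, in the units of the state.
- read_state(): the state, without advancing time (a new reading comes with each control period).
- read_camera(name): name is "side" or "top"; returns a dict with "img" (400x640x3 uint8, red, green, blue), "camera_matrix" (3x3 intrinsics, pixels), "k1" (the pictures are not rectified: a ray, as slopes to the right and down, at radius r is drawn at 1 + k1 r^2 times it, then the intrinsics apply), "R" (3x3) and "t" (3): a world point X has camera coordinates R X + t. Camera axes: x right, y down, z forward; pixel columns grow to the right and rows downward; lengths in m; the calibration is good to about 2 mm. A picture is of the moment at which its call begins. There is no depth.
- sign_off(): hands the job in; it is judged then, once.
The state is a dict: "t": time; "qpos": joint angles; "qd": joint speeds; "effort": joint torques, N m; "ee_pos": TCP position; "orientation": TCP orientation; "contact_force": force on the tool from outside, world axes, zero at the start; "moment": the same for the moment, N m; "finger_gap": opening from 0.0 (shut) to 1.0 (fully open); "grip_force": force on a finger pad.
Only numpy, scipy, OpenCV 4.12 (cv2) and the standard library are available. Lean on these libraries where they do the work, as an engineer would, in place of code of your own. Each camera call takes 0.05 s, during which the arm holds its last target. There are 200 camera calls.

## Working session

There is one attempt and no reset: what is moved stays moved. The work goes in short steps, Python scripts to look and compute and a tool call to move; the robot and the scene stay as the last step left them, time stands still between calls to the robot, and variables do not carry over. Pictures are saved under pics/ and viewed, at most 10 in all, crops included, and the job is handed in when it is done.

Besides the shell and the picture viewer there is one more tool, called after "Emit:" as name(argument=value, ...), one argument or row to a line, values as JSON. move_arm: Moves the arm, as the interface text tells. Its arguments: {"type":"object","properties":{"targets":{"type":"array"},"force":{"type":"number"}},"required":["targets"]}

```bash
mkdir -p pics; ls; python3 - <<'E'
from cell import *
import cv2
s=read_state();print(s)
for n in("top","side"):
    c=read_camera(n);cv2.imwrite(f"pics/{n}0.png",c["img"][:,:,::-1]);print(n,c["camera_matrix"],c["k1"],c["R"],c["t"])
E
```

```text
pics
{'t': 0.0, 'qpos': array([-80.1838477 ,  24.4484321 ,   4.23158385,  92.05090247,
        -1.95256693,  63.64486426,  -3.84443101]), 'qd': array([-0.03572134,  0.02307349, -0.0361886 , -0.04295952, -0.0560351 ,
        0.12279085, -0.02820726]), 'effort': array([ 1.03825403e-05, -9.35800982e+01,  3.66588056e+00, -4.54219043e+01,
       -4.90073708e-02,  1.99785142e-02,  3.48730725e-05]), 'ee_pos': array([0.21276179, 0.64013434, 0.20480026]), 'orientation': array([-1.79928231e+02,  6.39155964e-03,  1.61616786e+02]), 'contact_force': array([-0.0286767 , -1.0415384 ,  0.40155081]), 'moment': array([-0.04100854, -0.00179236,  0.00614624]), 'grip_force': 0.0, 'finger_gap': 1.0005507456218843}
top [[415.8912231    0.         313.83996922]
 [  0.         415.8912231  197.62269913]
 [  0.           0.           1.        ]] -0.059115910917959175 [[ 0.13619196 -0.99068156  0.00133818]
 [-0.96825305 -0.13339421 -0.21140487]
 [ 0.20961342  0.02749594 -0.97739766]] [-3.64132885e-04  5.63838853e-01  1.07713868e+00]
side [[392.4596811    0.         318.41188333]
 [  0.         392.4596811  199.28522307]
 [  0.           0.           1.        ]] -0.03707510710462984 [[-0.93785565 -0.34668008  0.01548225]
 [-0.19786558  0.49755855 -0.84456184]
 [ 0.28508944 -0.7951405  -0.53523415]] [0.56369536 0.15026684 0.8992502 ]
```

View pics/top0.png

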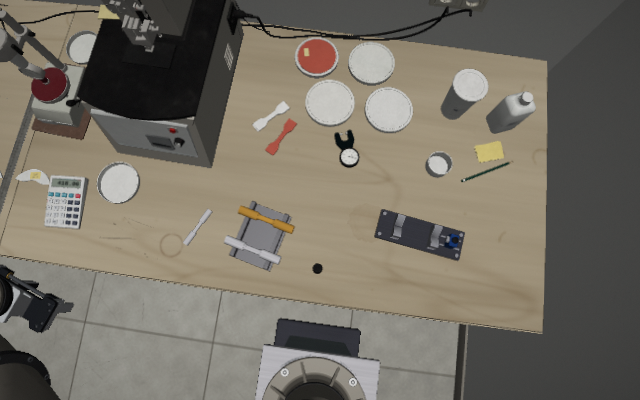

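View pics/side0.png

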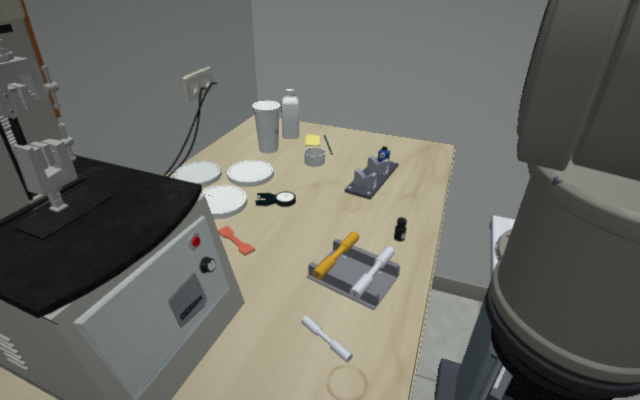

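The top view shows the rack near (260,235), with the alu bar at (252,249), the brass bar at (266,219) and the V-block at (420,235). A small silvery bar lies loose at (198,227), and the vial is at (317,268). I'll enlarge the areas that matter.

```bash
python3 - <<'E'
import cv2,numpy as np
t=cv2.imread("pics/top0.png");s=cv2.imread("pics/side0.png")
def crop(i,x,y,w,h,k):
    o=cv2.resize(i[y:y+h,x:x+w],None,fx=k,fy=k,interpolation=cv2.INTER_CUBIC)
    for a in range(-x%10,w,10):
        cv2.line(o,(a*k+k//2,0),(a*k+k//2,6),(0,0,255),1); cv2.putText(o,str(x+a),(a*k-8,16),0,.32,(0,0,255))
    for a in range(-y%10,h,10):
        cv2.line(o,(0,a*k+k//2),(6,a*k+k//2),(0,0,255),1); cv2.putText(o,str(y+a),(8,a*k+6),0,.32,(0,0,255))
    return o
cv2.imwrite("pics/c1.png",np.vstack([np.hstack([crop(t,215,195,80,60,5),crop(t,370,205,80,60,5)]),np.hstack([crop(t,215,230,80,50,5),crop(t,400,215,80,50,5)])]))
cv2.imwrite("pics/c2.png",np.hstack([crop(s,305,227,100,80,4),crop(s,335,140,100,80,4)]))
E
```

```text
(no output)
```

View pics/c1.png

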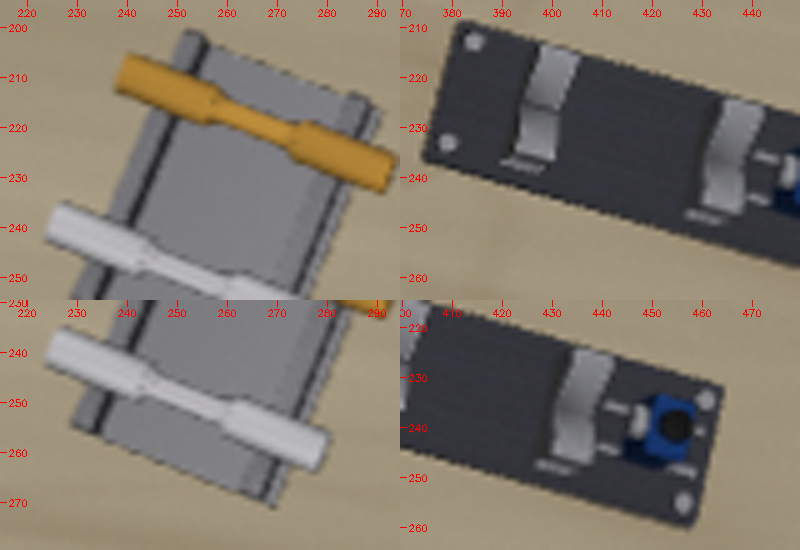

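View pics/c2.png

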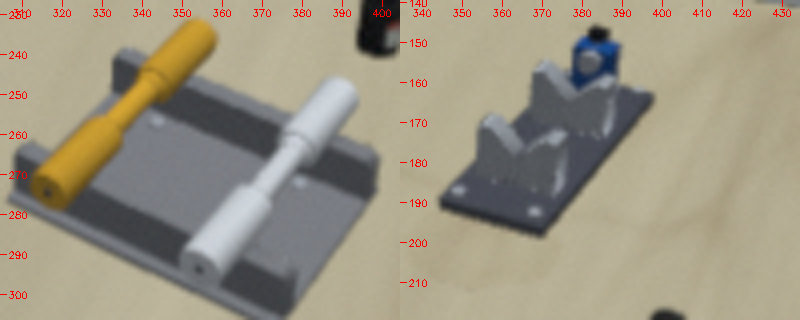

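The alu bar's end corners in the top view are at (228,236), (224,243), (281,257) and (277,264). The V-block plate corners are at (382,209), (374,237), (465,232) and (459,261), with the stop at about (453,239). The V-block's +x points right in the image. Next is a pose fit using both views.

```bash
cat >fit.py <<'E'
import numpy as np
from scipy.optimize import least_squares
from cell import *
cams={n:read_camera(n) for n in("top","side")}
def proj(n,X):
    c=cams[n];p=np.atleast_2d(X)@c["R"].T+c["t"];s=p[:,:2]/p[:,2:]
    s=s*(1+c["k1"]*(s**2).sum(1,keepdims=True));K=c["camera_matrix"]
    return s*[K[0,0],K[1,1]]+K[:2,2]
def Rz(a): return np.array([[np.cos(a),-np.sin(a),0],[np.sin(a),np.cos(a),0],[0,0,1]])
def fit(obs,x0,model):
    def f(p): return np.concatenate([(proj(n,model(p,n,k))-uv).ravel() for n,k,uv in obs])
    r=least_squares(f,x0,loss="soft_l1");return r.x,f(r.x).reshape(-1,2)
E
python3 - <<'E'
from fit import *
np.set_printoptions(precision=4,suppress=True)
def vb(p,n,k): return Rz(p[2])@np.array(k)/1000+[p[0],p[1],0]
obs=[("top",k,u) for k,u in [((-105,42,12),(382,209.4)),((-105,-42,6),(374.4,237)),((140,42,12),(464.8,232.4)),((140,-42,6),(458.6,260.6)),
 ((-63,32,56),(399.6,214)),((-41,32,56),(406,216)),((-63,-32,56),(393.4,235)),((-41,-32,56),(400.6,237)),
 ((41,32,56),(434.6,224.4)),((63,32,56),(443.2,226.4)),((41,-32,56),(430.6,246)),((63,-32,56),(438.4,247.6))]]
so=[("side",k,u) for k,u in [((-105,42,12),(345,190)),((-105,-42,6),(370.7,197.5)),((140,-42,12),(398.2,164.5))]]
for o in(obs,so,obs+so):
    x,r=fit(o,[.5,-.2,-1.4],vb);print("vb",x[:2],np.degrees(x[2]),abs(r).mean());
print(r)
def bar(p,n,k):
    a=Rz(p[2])[:,0];X=np.array([p[0],p[1],.04])+a*k[0]/1000;c=cams[n];C=-c["R"].T@c["t"]
    o=np.cross(a,C-X);o/=np.linalg.norm(o);o*=np.sign(o@Rz(p[2])[:,1]);return X+o*k[1]/1000
K=[(-80,12),(-80,-12),(80,12),(80,-12)]
for nm,uv in(("alu",[(228,235.6),(224,243.4),(280.6,257.4),(276.6,264.4)]),("brass",[(240.4,205.6),(238,213),(294.4,226),(292.4,233.4)])):
    x,r=fit([("top",k,u) for k,u in zip(K,uv)],[.5,.2,-1.4],bar);print(nm,x[:2],np.degrees(x[2]));print(r.round(1).tolist())
    if nm=="alu":
        print(proj("side",[bar(x,"side",(-80,0)),bar(x,"side",(80,0)),bar(x,"side",(80,12)),bar(x,"side",(80,-12))]))
        so=[("side",(-80,0),(354.75,294)),("side",(80,12),(386.7,246.3)),("side",(80,-12),(394.3,251.5))]
        x,r=fit(so,x,bar);print("alu side",x[:2],np.degrees(x[2]));print(r.round(1).tolist())
E
```

```text
vb [ 0.507  -0.2162] -98.19429717883857 0.4840116872681257
vb [ 0.5072 -0.2125] -97.67830062427109 0.780511682286028
vb [ 0.5071 -0.2161] -98.10608368801131 0.5708470261401042
[[-0.1382 -0.7246]
 [-0.0872  0.2633]
 [ 0.7023 -0.4021]
 [ 0.1007  0.3496]
 [-1.1504 -0.7065]
 [ 0.2515 -0.532 ]
 [-0.4825  0.7523]
 [ 0.2057  0.9653]
 [ 0.7637 -0.8149]
 [-0.0221 -0.6352]
 [-0.3583  0.2168]
 [-0.2569  0.8299]
 [-0.4916 -1.0125]
 [ 0.3941  0.8391]
 [ 0.7393 -1.9367]]
alu [0.3953 0.2233] -104.04515816284562
[[-0.9, -0.5], [-0.4, -0.1], [0.4, -0.2], [0.9, 1.1]]
[[355.1527 294.5152]
 [391.0838 250.9152]
 [386.8177 247.4292]
 [395.373  254.4202]]
alu side [0.3972 0.2199] -103.47523657720372
[[0.3, -0.8], [-0.7, -0.0], [0.2, 1.6]]
brass [0.4841 0.199 ] -102.69113963300849
[[0.5, -0.2], [-0.2, 0.5], [0.3, -0.5], [-0.8, 0.3]]
```

Emit:
move_arm(
  targets=[
    {"tx": -0.0278, "ty": -0.0308, "grip": 0.6},
    {"tx": -0.0278, "ty": -0.0308, "grip": 0.6},
    {"tx": -0.0278, "ty": -0.0308, "grip": 0.6},
    {"tx": -0.0278, "ty": -0.0308, "grip": 0.6},
    {"tx": -0.0278, "ty": -0.0308, "grip": 0.6},
    {"tx": -0.0278, "ty": -0.0308, "grip": 0.6},
    {"tx": -0.0278, "ty": -0.0308, "grip": 0.6},
    {"tx": -0.0278, "ty": -0.0308, "grip": 0.6},
    {"tx": -0.0278, "ty": -0.0308, "grip": 0.6},
    {"tx": -0.0278, "ty": -0.0308, "grip": 0.6},
    {"tx": -0.0278, "ty": -0.0308, "grip": 0.6},
    {"turn": 8.5},
    {"turn": 8.5},
    {"turn": 8.5},
    {"turn": 8.5},
    {"turn": 8.5},
    {"turn": 8.5},
    {"turn": 8.5},
    {"turn": 8.5},
    {"turn": 8.5},
  ],
)

```text
$.targets[0]: bad value
```

Emit:
move_arm(
  targets=[
    {"tx": -0.0278, "ty": -0.0308, "tz": 0, "turn": 0, "grip": 0.6},
    {"tx": -0.0278, "ty": -0.0308, "tz": 0, "turn": 0, "grip": 0.6},
    {"tx": -0.0278, "ty": -0.0308, "tz": 0, "turn": 0, "grip": 0.6},
    {"tx": -0.0278, "ty": -0.0308, "tz": 0, "turn": 0, "grip": 0.6},
    {"tx": -0.0278, "ty": -0.0308, "tz": 0, "turn": 0, "grip": 0.6},
    {"tx": -0.0278, "ty": -0.0308, "tz": 0, "turn": 0, "grip": 0.6},
    {"tx": -0.0278, "ty": -0.0308, "tz": 0, "turn": 0, "grip": 0.6},
    {"tx": -0.0278, "ty": -0.0308, "tz": 0, "turn": 0, "grip": 0.6},
    {"tx": -0.0278, "ty": -0.0308, "tz": 0, "turn": 0, "grip": 0.6},
    {"tx": -0.0278, "ty": -0.0308, "tz": 0, "turn": 0, "grip": 0.6},
    {"tx": -0.0278, "ty": -0.0308, "tz": 0, "turn": 0, "grip": 0.6},
  ],
  force=20,
)

```text
t: 1.3
ee_pos: [0.3966, 0.221, 0.2056]
orientation: [180.0, 0.0, 161.6]
contact_force: [1.6, 0.8, 0.2]
finger_gap: 0.598
grip_force: 0.0
```

Emit:
move_arm(
  targets=[
    {"tx": 0, "ty": 0, "tz": 0, "turn": 8.5, "grip": 0.6},
    {"tx": 0, "ty": 0, "tz": 0, "turn": 8.5, "grip": 0.6},
    {"tx": 0, "ty": 0, "tz": 0, "turn": 8.5, "grip": 0.6},
    {"tx": 0, "ty": 0, "tz": 0, "turn": 8.5, "grip": 0.6},
    {"tx": 0, "ty": 0, "tz": 0, "turn": 8.5, "grip": 0.6},
    {"tx": 0, "ty": 0, "tz": 0, "turn": 8.5, "grip": 0.6},
    {"tx": 0, "ty": 0, "tz": 0, "turn": 8.5, "grip": 0.6},
    {"tx": 0, "ty": 0, "tz": 0, "turn": 8.5, "grip": 0.6},
    {"tx": 0, "ty": 0, "tz": 0, "turn": 8.5, "grip": 0.6},
    {"tx": 0, "ty": 0, "tz": 0, "turn": 8.5, "grip": 0.6},
    {"tx": 0, "ty": 0, "tz": 0, "turn": 0, "grip": 0.6},
  ],
)

```text
t: 2.4
ee_pos: [0.3961, 0.2225, 0.2055]
orientation: [-180.0, 0.0, 76.4]
contact_force: [0.1, -0.6, -0.3]
finger_gap: 0.597
grip_force: 0.0
```

Emit:
move_arm(
  targets=[
    {"tx": 0, "ty": 0, "tz": 0.03, "turn": 0, "grip": 0.6},
    {"tx": 0, "ty": 0, "tz": 0.03, "turn": 0, "grip": 0.6},
    {"tx": 0, "ty": 0, "tz": 0.03, "turn": 0, "grip": 0.6},
    {"tx": 0, "ty": 0, "tz": 0.02, "turn": 0, "grip": 0.6},
    {"tx": 0, "ty": 0, "tz": 0.02, "turn": 0, "grip": 0.6},
    {"tx": 0, "ty": 0, "tz": 0.02, "turn": 0, "grip": 0.6},
    {"tx": 0, "ty": 0, "tz": 0.015, "turn": 0, "grip": 0.6},
    {"tx": 0, "ty": 0, "tz": 0.01, "turn": 0, "grip": 0.6},
    {"tx": 0, "ty": 0, "tz": 0.0085, "turn": 0, "grip": 0.6},
    {"tx": 0, "ty": 0, "tz": 0, "turn": 0, "grip": 0.6},
  ],
)

```text
t: 3.4
ee_pos: [0.3959, 0.2223, 0.0213]
orientation: [-180.0, 0.1, 76.7]
contact_force: [-0.1, -0.7, 0.6]
finger_gap: 0.603
grip_force: 0.0
```

```bash
python3 - <<'E'
from cell import *
import cv2,numpy as np
t=read_camera("top")["img"][190:280,210:310,::-1];s=read_camera("side")["img"][220:310,300:400,::-1]
cv2.imwrite("pics/g1.png",np.hstack([cv2.resize(i,None,fx=4,fy=4,interpolation=cv2.INTER_CUBIC) for i in(t,s)]))
s=read_state();print(s["ee_pos"],s["contact_force"],s["orientation"])
E
```

```text
[0.3963758  0.2226304  0.02226844] [ 0.5096054  -0.22869431 -0.42727556] [ 1.79994009e+02 -8.10022439e-03  7.66599946e+01]
```

View pics/g1.png

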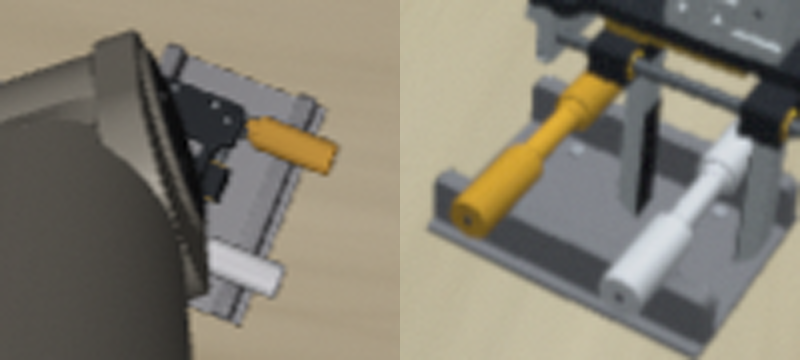

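The crop shows the fingers straddling the waist, with their tips midway at about (688,235) and the waist centre at (692,211). The brass bar is clear. I'll close the fingers.

Emit:
move_arm(
  targets=[
    {"tx": 0, "ty": 0, "tz": 0, "turn": 0, "grip": 0},
    {"tx": 0, "ty": 0, "tz": 0, "turn": 0, "grip": 0},
    {"tx": 0, "ty": 0, "tz": 0, "turn": 0, "grip": 0},
    {"tx": 0, "ty": 0, "tz": 0, "turn": 0, "grip": 0},
    {"tx": 0, "ty": 0, "tz": 0, "turn": 0, "grip": 0},
    {"tx": 0, "ty": 0, "tz": 0, "turn": 0, "grip": 0},
    {"tx": 0, "ty": 0, "tz": 0, "turn": 0, "grip": 0},
    {"tx": 0, "ty": 0, "tz": 0, "turn": 0, "grip": 0},
  ],
  force=35,
)

```text
t: 4.3
ee_pos: [0.3964, 0.2226, 0.022]
orientation: [180.0, -0.0, 76.6]
contact_force: [1.9, -0.1, 0.6]
finger_gap: 0.139
grip_force: 35.0
```

Emit:
move_arm(
  targets=[
    {"tx": 0, "ty": 0, "tz": -0.003, "turn": 0, "grip": 0},
    {"tx": 0, "ty": 0, "tz": -0.006, "turn": 0, "grip": 0},
    {"tx": 0, "ty": 0, "tz": -0.01, "turn": 0, "grip": 0},
    {"tx": 0, "ty": 0, "tz": -0.02, "turn": 0, "grip": 0},
    {"tx": 0, "ty": 0, "tz": -0.03, "turn": 0, "grip": 0},
    {"tx": 0, "ty": 0, "tz": -0.03, "turn": 0, "grip": 0},
    {"tx": 0, "ty": 0, "tz": -0.03, "turn": 0, "grip": 0},
    {"tx": 0, "ty": 0, "tz": -0.01, "turn": 0, "grip": 0},
    {"tx": 0, "ty": 0, "tz": 0, "turn": 0, "grip": 0},
    {"tx": 0, "ty": 0, "tz": 0, "turn": 0, "grip": 0},
  ],
)

```text
t: 5.3
ee_pos: [0.3957, 0.2224, 0.1603]
orientation: [-180.0, 0.0, 76.6]
contact_force: [1.0, -0.0, -2.8]
finger_gap: 0.138
grip_force: 35.0
```

```bash
python3 - <<'E'
from fit import *
import cv2
np.set_printoptions(precision=4,suppress=True)
s=read_state();print(s["ee_pos"],s["contact_force"],s["orientation"],s["finger_gap"],s["moment"])
t,d=cams["top"]["img"],cams["side"]["img"]
e=s["ee_pos"];print(proj("side",[e+[0,0,.019]]),proj("top",[e+[0,0,.019]]))
def crop(i,x,y,w,h,k):
    o=cv2.resize(np.ascontiguousarray(i[y:y+h,x:x+w,::-1]),None,fx=k,fy=k,interpolation=cv2.INTER_CUBIC)
    for a in range(-x%10,w,10): cv2.putText(o,str(x+a),(a*k-8,10),0,.32,(0,0,255))
    for a in range(-y%10,h,10): cv2.putText(o,str(y+a),(0,a*k+6),0,.32,(0,0,255))
    return o
cv2.imwrite("pics/g2.png",np.hstack([crop(t,210,190,100,90,4),crop(d,320,190,100,90,4)]))
a=Rz(np.radians(-98.1))[:,0];tgt=np.array([.507,-.2157,0])-.02*a;D=tgt-e
y=np.radians(s["orientation"][2]);print("target",tgt,"tx,ty",D@[np.cos(y),np.sin(y),0],D@[np.sin(y),-np.cos(y),0])
E
```

```text
[0.3955 0.2221 0.1598] [-0.2133 -0.1508 -2.2004] [-179.9375    0.106    76.6226] 0.1407677739032608 [-0.0481  0.0764 -0.0337]
[[381.2206 215.9858]] [[244.2611 245.0905]]
target [ 0.5098 -0.1959  0.    ] tx,ty -0.3802038628560761 0.20787958776165066
```

View pics/g2.png

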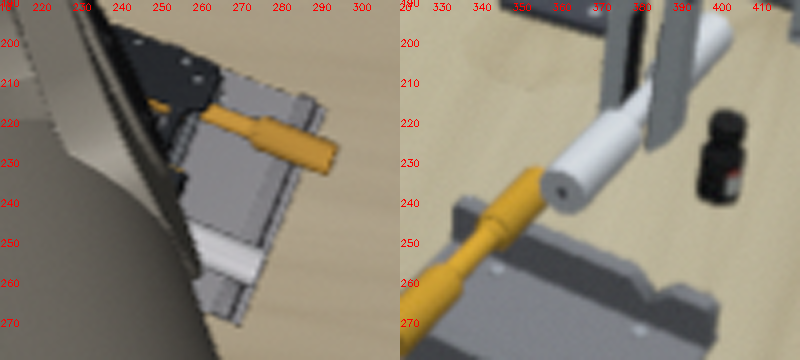

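The bar is gripped on its waist and hangs level (near end face at about (362,238) in the side view). Brass bar and vial are undisturbed. I'll carry it over.

Emit:
move_arm(
  targets=[
    {"tx": -0.02, "ty": 0.011, "tz": 0, "turn": 0, "grip": 0},
    {"tx": -0.03, "ty": 0.0165, "tz": 0, "turn": 0, "grip": 0},
    {"tx": -0.036, "ty": 0.0195, "tz": 0, "turn": 0, "grip": 0},
    {"tx": -0.036, "ty": 0.0195, "tz": 0, "turn": 0, "grip": 0},
    {"tx": -0.036, "ty": 0.0195, "tz": 0, "turn": 0, "grip": 0},
    {"tx": -0.036, "ty": 0.0195, "tz": 0, "turn": 0, "grip": 0},
    {"tx": -0.036, "ty": 0.0195, "tz": 0, "turn": 0, "grip": 0},
    {"tx": -0.036, "ty": 0.0195, "tz": 0, "turn": 0, "grip": 0},
    {"tx": -0.036, "ty": 0.0195, "tz": 0, "turn": 0, "grip": 0},
    {"tx": -0.036, "ty": 0.0195, "tz": 0, "turn": 0, "grip": 0},
    {"tx": -0.022, "ty": 0.0125, "tz": 0, "turn": 0, "grip": 0},
    {"tx": -0.014, "ty": 0.0075, "tz": 0, "turn": 0, "grip": 0},
    {"tx": -0.006, "ty": 0.004, "tz": 0, "turn": -2, "grip": 0},
    {"tx": 0, "ty": 0, "tz": 0, "turn": -2, "grip": 0},
    {"tx": 0, "ty": 0, "tz": 0.01, "turn": -1.3, "grip": 0},
    {"tx": 0, "ty": 0, "tz": 0.02, "turn": 0, "grip": 0},
    {"tx": 0, "ty": 0, "tz": 0.02, "turn": 0, "grip": 0},
    {"tx": 0, "ty": 0, "tz": 0.015, "turn": 0, "grip": 0},
    {"tx": 0, "ty": 0, "tz": 0.005, "turn": 0, "grip": 0},
    {"tx": 0, "ty": 0, "tz": 0, "turn": 0, "grip": 0},
  ],
)

```text
t: 7.4
ee_pos: [0.5095, -0.1952, 0.0902]
orientation: [-179.9, 0.0, 81.9]
contact_force: [0.2, 0.1, -1.4]
finger_gap: 0.138
grip_force: 35.0
```

```bash
cat >>fit.py <<'E'
import cv2
def crop(i,x,y,w,h,k):
    o=cv2.resize(np.ascontiguousarray(i[y:y+h,x:x+w,::-1]),None,fx=k,fy=k,interpolation=cv2.INTER_CUBIC)
    for a in range(-x%10,w,10): cv2.putText(o,str(x+a),(a*k-8,10),0,.32,(0,0,255))
    for a in range(-y%10,h,10): cv2.putText(o,str(y+a),(0,a*k+6),0,.32,(0,0,255))
    return o
E
python3 - <<'E'
from fit import *
np.set_printoptions(precision=4,suppress=True)
s=read_state();e=s["ee_pos"];print(e,s["contact_force"],s["orientation"])
y=np.radians(s["orientation"][2]);b=e+[0,0,.019];ax=np.array([np.cos(y),np.sin(y),0])
for n in("top","side"): print(n,proj(n,[b+.08*ax,b,b-.08*ax]))
cv2.imwrite("pics/g3.png",np.hstack([crop(cams["top"]["img"],370,180,100,90,4),crop(cams["side"]["img"],330,125,100,90,4)]))
E
```

```text
[ 0.5103 -0.1954  0.0914] [-0.1666  0.4472 -2.4   ] [179.9833   0.0139  81.9072]
top [[385.5977 217.2966]
 [415.5258 225.648 ]
 [445.5005 234.0127]]
side [[360.6651 161.5816]
 [371.494  150.8011]
 [381.23   141.1082]]
```

View pics/g3.png

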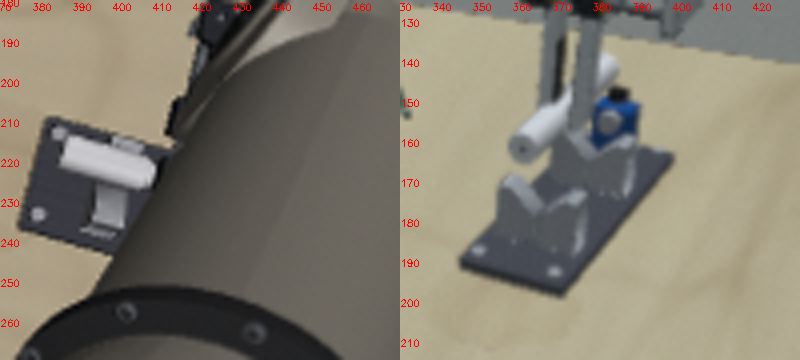

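The near end face is at (360.5,162.5) in the side view against (360.7,161.6) predicted, so the bar is centred in the grip. I'll lower it.

Emit:
move_arm(
  targets=[
    {"tx": 0, "ty": 0, "tz": 0.015, "turn": 0, "grip": 0},
    {"tx": 0, "ty": 0, "tz": 0.012, "turn": 0, "grip": 0},
    {"tx": 0, "ty": 0, "tz": 0.01, "turn": 0, "grip": 0},
    {"tx": 0, "ty": 0, "tz": 0.006, "turn": 0, "grip": 0},
    {"tx": 0, "ty": 0, "tz": 0.004, "turn": 0, "grip": 0},
    {"tx": 0, "ty": 0, "tz": 0.003, "turn": 0, "grip": 0},
    {"tx": 0, "ty": 0, "tz": 0, "turn": 0, "grip": 0},
    {"tx": 0, "ty": 0, "tz": 0, "turn": 0, "grip": 0},
  ],
)

```text
t: 8.3
ee_pos: [0.5102, -0.1952, 0.0412]
orientation: [180.0, 0.0, 81.9]
contact_force: [0.3, 0.7, -2.9]
finger_gap: 0.14
grip_force: 35.0
```

Emit:
move_arm(
  targets=[
    {"tx": 0, "ty": 0, "tz": 0.001, "turn": 0, "grip": 0},
    {"tx": 0, "ty": 0, "tz": 0.001, "turn": 0, "grip": 0},
    {"tx": 0, "ty": 0, "tz": 0.001, "turn": 0, "grip": 0},
    {"tx": 0, "ty": 0, "tz": 0, "turn": 0, "grip": 0},
  ],
)

```text
t: 8.7
ee_pos: [0.5101, -0.1951, 0.0379]
orientation: [-180.0, 0.0, 81.9]
contact_force: [-0.1, -0.4, -2.4]
finger_gap: 0.137
grip_force: 35.0
```

Emit:
move_arm(
  targets=[
    {"tx": 0, "ty": 0, "tz": 0.0007, "turn": 0, "grip": 0},
    {"tx": 0, "ty": 0, "tz": 0.0007, "turn": 0, "grip": 0},
    {"tx": 0, "ty": 0, "tz": 0.0006, "turn": 0, "grip": 0},
    {"tx": 0, "ty": 0, "tz": 0, "turn": 0, "grip": 0},
  ],
)

```text
t: 9.1
ee_pos: [0.51, -0.1951, 0.0359]
orientation: [-180.0, 0.0, 81.9]
contact_force: [0.3, 0.3, -2.5]
finger_gap: 0.14
grip_force: 35.0
```

Emit:
move_arm(
  targets=[
    {"tx": 0, "ty": 0, "tz": 0.0005, "turn": 0, "grip": 0},
    {"tx": 0, "ty": 0, "tz": 0.0005, "turn": 0, "grip": 0},
    {"tx": 0, "ty": 0, "tz": 0, "turn": 0, "grip": 0},
  ],
)

```text
t: 9.4
ee_pos: [0.5101, -0.1951, 0.035]
orientation: [-180.0, 0.0, 81.9]
contact_force: [0.6, -0.6, -2.2]
finger_gap: 0.137
grip_force: 35.0
```

```bash
cat >rd.py <<'E'
from cell import *
import numpy as np
np.set_printoptions(precision=4,suppress=True)
R=[(s["ee_pos"],s["contact_force"],s["moment"],s["orientation"]) for s in (read_state() for _ in range(5))]
m=[np.mean([r[i] for r in R],0) for i in range(3)]
y=np.radians(81.9);f=m[1];print(m[0],"F",f,"along stop(-tx)",-(f@[np.cos(y),np.sin(y),0]),"ty",f@[np.sin(y),-np.cos(y),0],"M",m[2],R[0][3],R[0][1],R[1][1])
E
python3 rd.py
```

```text
[ 0.5101 -0.1951  0.035 ] F [ 0.5872 -0.5793 -2.2447] along stop(-tx) 0.49082570339317827 ty 0.6629892312605868 M [-0.066   0.0323 -0.0032] [-179.9977    0.0024   81.9197] [ 0.5872 -0.5793 -2.2447] [ 0.5872 -0.5793 -2.2447]
```

Emit:
move_arm(
  targets=[
    {"tx": 0, "ty": 0, "tz": 0.0005, "turn": 0, "grip": 0},
    {"tx": 0, "ty": 0, "tz": 0.0005, "turn": 0, "grip": 0},
    {"tx": 0, "ty": 0, "tz": 0, "turn": 0, "grip": 0},
  ],
)

```text
t: 9.7
ee_pos: [0.5101, -0.1952, 0.0341]
orientation: [180.0, -0.0, 81.9]
contact_force: [-1.9, 0.6, 2.7]
finger_gap: 0.137
grip_force: 35.0
```

Emit:
move_arm(
  targets=[
    {"tx": 0, "ty": 0, "tz": 0.0005, "turn": 0, "grip": 0},
    {"tx": 0, "ty": 0, "tz": 0, "turn": 0, "grip": 0},
  ],
)

```text
t: 9.9
ee_pos: [0.5102, -0.1952, 0.034]
orientation: [180.0, -0.0, 81.9]
contact_force: [-3.9, 2.0, 13.5]
finger_gap: 0.137
grip_force: 35.0
```

Emit:
move_arm(
  targets=[
    {"tx": 0, "ty": 0, "tz": 0.0005, "turn": 0, "grip": 0},
    {"tx": 0, "ty": 0, "tz": 0, "turn": 0, "grip": 0},
  ],
)

```text
t: 10.1
ee_pos: [0.5102, -0.1951, 0.0339]
orientation: [180.0, -0.0, 81.9]
contact_force: [-7.9, 3.3, 22.8]
finger_gap: 0.138
grip_force: 35.0
```

Emit:
move_arm(
  targets=[
    {"tx": 0, "ty": -0.0001, "tz": -0.0005, "turn": 0, "grip": 0},
    {"tx": 0, "ty": -0.0001, "tz": -0.0005, "turn": 0, "grip": 0},
    {"tx": 0, "ty": 0, "tz": -0.0001, "turn": 0, "grip": 0},
    {"tx": 0, "ty": 0, "tz": 0, "turn": 0, "grip": 0},
    {"tx": 0, "ty": 0, "tz": 0, "turn": 0, "grip": 0},
  ],
)

```text
t: 10.6
ee_pos: [0.5101, -0.1952, 0.0341]
orientation: [180.0, 0.0, 81.9]
contact_force: [0.3, 0.5, -0.1]
finger_gap: 0.139
grip_force: 35.0
```

The bar now rests lightly on the V flanks. I'll release it to a loose opening, then push on the inner shoulder with the finger edges.

Emit:
move_arm(
  targets=[
    {"tx": 0, "ty": 0, "tz": 0, "turn": 0, "grip": 0.15},
    {"tx": 0, "ty": 0, "tz": 0, "turn": 0, "grip": 0.17},
    {"tx": 0, "ty": 0, "tz": 0, "turn": 0, "grip": 0.19},
    {"tx": 0, "ty": 0, "tz": 0, "turn": 0, "grip": 0.19},
    {"tx": 0, "ty": 0, "tz": 0, "turn": 0, "grip": 0.19},
  ],
)

```text
t: 11.1
ee_pos: [0.5098, -0.1951, 0.034]
orientation: [-180.0, 0.0, 81.9]
contact_force: [-0.2, 0.2, -0.3]
finger_gap: 0.19
grip_force: 0.0
```

```bash
python3 rd.py
```

```text
[ 0.5098 -0.1951  0.034 ] F [-0.2139  0.1598 -0.2712] along stop(-tx) -0.12809868887601963 ty -0.2343338141471374 M [-0.0996  0.0648  0.0364] [-179.991     0.0021   81.9168] [-0.2139  0.1598 -0.2712] [-0.2139  0.1598 -0.2712]
```

Emit:
move_arm(
  targets=[
    {"tx": -0.002, "ty": 0, "tz": 0, "turn": 0, "grip": 0.19},
    {"tx": -0.003, "ty": 0, "tz": 0, "turn": 0, "grip": 0.19},
    {"tx": -0.003, "ty": 0, "tz": 0, "turn": 0, "grip": 0.19},
    {"tx": -0.002, "ty": 0, "tz": 0, "turn": 0, "grip": 0.19},
    {"tx": -0.002, "ty": 0, "tz": 0, "turn": 0, "grip": 0.19},
    {"tx": -0.001, "ty": 0, "tz": 0, "turn": 0, "grip": 0.19},
    {"tx": 0, "ty": 0, "tz": 0, "turn": 0, "grip": 0.19},
  ],
)

```text
t: 11.8
ee_pos: [0.508, -0.2082, 0.0341]
orientation: [-180.0, 0.0, 81.9]
contact_force: [-0.0, -0.0, 0.7]
finger_gap: 0.193
grip_force: 0.0
```

Emit:
move_arm(
  targets=[
    {"tx": -0.001, "ty": 0, "tz": 0, "turn": 0, "grip": 0.19},
    {"tx": -0.001, "ty": 0, "tz": 0, "turn": 0, "grip": 0.19},
    {"tx": -0.001, "ty": 0, "tz": 0, "turn": 0, "grip": 0.19},
    {"tx": -0.001, "ty": 0, "tz": 0, "turn": 0, "grip": 0.19},
  ],
)

```text
t: 12.2
ee_pos: [0.5075, -0.2117, 0.0341]
orientation: [-180.0, -0.0, 81.9]
contact_force: [0.8, 2.3, 0.0]
finger_gap: 0.189
grip_force: 1.0
```

Emit:
move_arm(
  targets=[
    {"tx": -0.001, "ty": 0, "tz": 0, "turn": 0, "grip": 0.19},
    {"tx": -0.001, "ty": 0, "tz": 0, "turn": 0, "grip": 0.19},
    {"tx": -0.001, "ty": 0, "tz": 0, "turn": 0, "grip": 0.19},
    {"tx": -0.001, "ty": 0, "tz": 0, "turn": 0, "grip": 0.19},
  ],
)

```text
t: 12.6
ee_pos: [0.5069, -0.216, 0.0341]
orientation: [-180.0, 0.0, 81.9]
contact_force: [-0.5, 0.7, 0.1]
finger_gap: 0.187
grip_force: 0.9
```

```bash
python3 - <<'E'
from fit import *
np.set_printoptions(precision=4,suppress=True)
s=read_state();print(s["ee_pos"],s["contact_force"])
def vb(k): return Rz(np.radians(-98.1))@np.array(k)/1000+[.507,-.2157,0]
for x in(70,75,80,85,90): print(x,proj("top",[vb((x,9.5,52)),vb((x,0,61.5)),vb((x,-9.5,52))]).round(1).tolist(),proj("side",[vb((x,0,52)),vb((x,9.5,52)),vb((x,-9.5,52))]).round(1).tolist())
t=cv2.imread("pics/top0.png")[:,:,::-1]
cv2.imwrite("pics/g4.png",np.hstack([crop(t,425,220,50,45,8),crop(cams["side"]["img"],345,130,50,45,8)]))
E
```

```text
[ 0.5069 -0.2161  0.0341] [0.0622 1.4407 0.3969]
70 [[443.3, 234.6], [443.7, 237.5], [441.8, 241.3]] [[380.7, 157.0], [377.9, 156.3], [383.5, 157.7]]
75 [[445.1, 235.1], [445.5, 238.0], [443.6, 241.8]] [[381.3, 156.4], [378.5, 155.7], [384.1, 157.0]]
80 [[446.9, 235.6], [447.2, 238.5], [445.4, 242.3]] [[381.8, 155.8], [379.0, 155.1], [384.6, 156.4]]
85 [[448.7, 236.1], [449.0, 239.0], [447.2, 242.8]] [[382.4, 155.2], [379.6, 154.5], [385.2, 155.8]]
90 [[450.4, 236.6], [450.8, 239.5], [449.0, 243.3]] [[382.9, 154.6], [380.1, 153.9], [385.7, 155.2]]
```

View pics/g4.png

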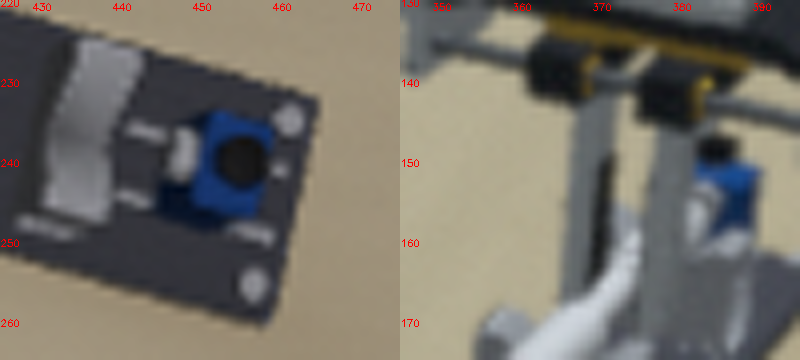

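In the top crop the anvil face spans about (446,235.5) to (445,242), which puts it at x ≈ 78.5 mm, so bar home is about -1.5 mm. The bar is now at about -15 mm. I'll advance 7 mm, then creep.

Emit:
move_arm(
  targets=[
    {"tx": -0.001, "ty": 0, "tz": 0, "turn": 0, "grip": 0.19},
    {"tx": -0.001, "ty": 0, "tz": 0, "turn": 0, "grip": 0.19},
    {"tx": -0.001, "ty": 0, "tz": 0, "turn": 0, "grip": 0.19},
    {"tx": -0.001, "ty": 0, "tz": 0, "turn": 0, "grip": 0.19},
    {"tx": -0.001, "ty": 0, "tz": 0, "turn": 0, "grip": 0.19},
    {"tx": -0.001, "ty": 0, "tz": 0, "turn": 0, "grip": 0.19},
    {"tx": -0.0005, "ty": 0, "tz": 0, "turn": 0, "grip": 0.19},
    {"tx": -0.0005, "ty": 0, "tz": 0, "turn": 0, "grip": 0.19},
  ],
)

```text
t: 13.5
ee_pos: [0.5059, -0.2229, 0.0341]
orientation: [-180.0, 0.0, 81.9]
contact_force: [-0.3, 1.6, 0.9]
finger_gap: 0.188
grip_force: 0.9
```

Emit:
move_arm(
  targets=[
    {"tx": -0.0003, "ty": 0, "tz": 0, "turn": 0, "grip": 0.19},
    {"tx": -0.0003, "ty": 0, "tz": 0, "turn": 0, "grip": 0.19},
  ],
)

```text
t: 13.7
ee_pos: [0.5059, -0.2234, 0.0341]
orientation: [-180.0, 0.0, 81.9]
contact_force: [-0.1, 1.8, -0.1]
finger_gap: 0.187
grip_force: 0.9
```

Emit:
move_arm(
  targets=[
    {"tx": -0.0002, "ty": 0, "tz": 0, "turn": 0, "grip": 0.19},
    {"tx": -0.0002, "ty": 0, "tz": 0, "turn": 0, "grip": 0.19},
    {"tx": -0.0001, "ty": 0, "tz": 0, "turn": 0, "grip": 0.19},
  ],
)

```text
t: 14.0
ee_pos: [0.5058, -0.2239, 0.0341]
orientation: [-180.0, 0.0, 81.9]
contact_force: [0.1, 1.6, 0.3]
finger_gap: 0.193
grip_force: 0.9
```

Emit:
move_arm(
  targets=[
    {"tx": -0.0002, "ty": 0, "tz": 0, "turn": 0, "grip": 0.19},
    {"tx": -0.0002, "ty": 0, "tz": 0, "turn": 0, "grip": 0.19},
    {"tx": -0.0001, "ty": 0, "tz": 0, "turn": 0, "grip": 0.19},
  ],
)

```text
t: 14.3
ee_pos: [0.5057, -0.2245, 0.0341]
orientation: [-180.0, 0.0, 81.9]
contact_force: [0.4, 1.5, 0.3]
finger_gap: 0.189
grip_force: 0.8
```

Emit:
move_arm(
  targets=[
    {"tx": -0.0002, "ty": 0, "tz": 0, "turn": 0, "grip": 0.19},
    {"tx": -0.0002, "ty": 0, "tz": 0, "turn": 0, "grip": 0.19},
    {"tx": -0.0001, "ty": 0, "tz": 0, "turn": 0, "grip": 0.19},
  ],
)

```text
t: 14.6
ee_pos: [0.5056, -0.2249, 0.0341]
orientation: [-180.0, 0.0, 81.9]
contact_force: [-0.6, 2.4, -0.1]
finger_gap: 0.187
grip_force: 0.8
```

Emit:
move_arm(
  targets=[
    {"tx": -0.0002, "ty": 0, "tz": 0, "turn": 0, "grip": 0.19},
    {"tx": -0.0002, "ty": 0, "tz": 0, "turn": 0, "grip": 0.19},
    {"tx": -0.0001, "ty": 0, "tz": 0, "turn": 0, "grip": 0.19},
  ],
)

```text
t: 14.9
ee_pos: [0.5056, -0.2255, 0.0341]
orientation: [-180.0, 0.0, 81.9]
contact_force: [0.1, 1.7, -0.3]
finger_gap: 0.192
grip_force: 0.8
```

Emit:
move_arm(
  targets=[
    {"tx": -0.0002, "ty": 0, "tz": 0, "turn": 0, "grip": 0.19},
    {"tx": -0.0002, "ty": 0, "tz": 0, "turn": 0, "grip": 0.19},
    {"tx": -0.0001, "ty": 0, "tz": 0, "turn": 0, "grip": 0.19},
  ],
)

```text
t: 15.2
ee_pos: [0.5055, -0.226, 0.0341]
orientation: [-180.0, 0.0, 81.9]
contact_force: [-0.8, 2.2, -0.6]
finger_gap: 0.188
grip_force: 0.8
```

Emit:
move_arm(
  targets=[
    {"tx": -0.0002, "ty": 0, "tz": 0, "turn": 0, "grip": 0.19},
    {"tx": -0.0002, "ty": 0, "tz": 0, "turn": 0, "grip": 0.19},
    {"tx": -0.0001, "ty": 0, "tz": 0, "turn": 0, "grip": 0.19},
  ],
)

```text
t: 15.5
ee_pos: [0.5054, -0.2264, 0.0341]
orientation: [-180.0, 0.0, 81.9]
contact_force: [-0.7, 1.2, 0.5]
finger_gap: 0.188
grip_force: 0.8
```

Emit:
move_arm(
  targets=[
    {"tx": -0.0002, "ty": 0, "tz": 0, "turn": 0, "grip": 0.19},
    {"tx": -0.0002, "ty": 0, "tz": 0, "turn": 0, "grip": 0.19},
    {"tx": -0.0001, "ty": 0, "tz": 0, "turn": 0, "grip": 0.19},
  ],
)

```text
t: 15.8
ee_pos: [0.5054, -0.2269, 0.0341]
orientation: [-180.0, 0.0, 81.9]
contact_force: [-0.1, 1.3, -0.7]
finger_gap: 0.189
grip_force: 0.8
```

Emit:
move_arm(
  targets=[
    {"tx": -0.0002, "ty": 0, "tz": 0, "turn": 0, "grip": 0.19},
    {"tx": -0.0002, "ty": 0, "tz": 0, "turn": 0, "grip": 0.19},
    {"tx": -0.0001, "ty": 0, "tz": 0, "turn": 0, "grip": 0.19},
  ],
)

```text
t: 16.1
ee_pos: [0.5053, -0.2274, 0.0341]
orientation: [-180.0, 0.0, 81.9]
contact_force: [-0.2, 1.8, -0.5]
finger_gap: 0.188
grip_force: 0.8
```

Emit:
move_arm(
  targets=[
    {"tx": -0.0002, "ty": 0, "tz": 0, "turn": 0, "grip": 0.19},
    {"tx": -0.0002, "ty": 0, "tz": 0, "turn": 0, "grip": 0.19},
    {"tx": -0.0001, "ty": 0, "tz": 0, "turn": 0, "grip": 0.19},
  ],
)

```text
t: 16.4
ee_pos: [0.5052, -0.2279, 0.0341]
orientation: [-180.0, 0.0, 81.9]
contact_force: [-1.3, 2.9, -0.3]
finger_gap: 0.189
grip_force: 0.8
```

Emit:
move_arm(
  targets=[
    {"tx": -0.0002, "ty": 0, "tz": 0, "turn": 0, "grip": 0.19},
    {"tx": -0.0001, "ty": 0, "tz": 0, "turn": 0, "grip": 0.19},
  ],
)

```text
t: 16.6
ee_pos: [0.5052, -0.2282, 0.0341]
orientation: [-180.0, 0.0, 81.9]
contact_force: [-0.8, 2.5, 0.4]
finger_gap: 0.191
grip_force: 0.8
```

Emit:
move_arm(
  targets=[
    {"tx": -0.0002, "ty": 0, "tz": 0, "turn": 0, "grip": 0.19},
    {"tx": -0.0002, "ty": 0, "tz": 0, "turn": 0, "grip": 0.19},
  ],
)

```text
t: 16.8
ee_pos: [0.5051, -0.2286, 0.0341]
orientation: [-180.0, 0.0, 81.9]
contact_force: [-2.0, 1.6, -0.2]
finger_gap: 0.186
grip_force: 0.8
```

Emit:
move_arm(
  targets=[
    {"tx": -0.0002, "ty": -0.0002, "tz": 0, "turn": 0, "grip": 0.19},
    {"tx": -0.0002, "ty": -0.0001, "tz": 0, "turn": 0, "grip": 0.19},
    {"tx": -0.0001, "ty": 0, "tz": 0, "turn": 0, "grip": 0.19},
  ],
)

```text
t: 17.1
ee_pos: [0.5049, -0.2291, 0.0341]
orientation: [180.0, 0.0, 81.9]
contact_force: [1.8, 0.9, 0.3]
finger_gap: 0.191
grip_force: 0.7
```

Emit:
move_arm(
  targets=[
    {"tx": -0.0002, "ty": 0, "tz": 0, "turn": 0, "grip": 0.19},
    {"tx": -0.0002, "ty": 0, "tz": 0, "turn": 0, "grip": 0.19},
    {"tx": -0.0001, "ty": 0, "tz": 0, "turn": 0, "grip": 0.19},
  ],
)

```text
t: 17.4
ee_pos: [0.5048, -0.2296, 0.0341]
orientation: [180.0, 0.0, 81.9]
contact_force: [1.6, 1.7, 0.2]
finger_gap: 0.189
grip_force: 0.8
```

Emit:
move_arm(
  targets=[
    {"tx": -0.0002, "ty": 0, "tz": 0, "turn": 0, "grip": 0.19},
    {"tx": -0.0002, "ty": 0, "tz": 0, "turn": 0, "grip": 0.19},
    {"tx": -0.0001, "ty": 0, "tz": 0, "turn": 0, "grip": 0.19},
  ],
)

```text
t: 17.7
ee_pos: [0.5047, -0.2301, 0.0341]
orientation: [180.0, 0.0, 81.9]
contact_force: [1.6, 1.3, 0.1]
finger_gap: 0.191
grip_force: 0.9
```

Emit:
move_arm(
  targets=[
    {"tx": -0.0002, "ty": 0, "tz": 0, "turn": 0, "grip": 0.19},
    {"tx": -0.0002, "ty": 0, "tz": 0, "turn": 0, "grip": 0.19},
    {"tx": -0.0001, "ty": 0, "tz": 0, "turn": 0, "grip": 0.19},
  ],
)

```text
t: 18.0
ee_pos: [0.5047, -0.2303, 0.0341]
orientation: [-180.0, -0.0, 81.9]
contact_force: [2.6, 4.3, 1.2]
finger_gap: 0.186
grip_force: 2.3
```

Contact: the advance stalled and the force rose. I'll load it in small increments.

Emit:
move_arm(
  targets=[
    {"tx": -0.0001, "ty": 0, "tz": 0, "turn": 0, "grip": 0.19},
    {"tx": 0, "ty": 0, "tz": 0, "turn": 0, "grip": 0.19},
  ],
)

```text
t: 18.2
ee_pos: [0.5047, -0.2303, 0.0341]
orientation: [-180.0, -0.0, 81.9]
contact_force: [1.5, 4.9, 2.1]
finger_gap: 0.192
grip_force: 2.5
```

Emit:
move_arm(
  targets=[
    {"tx": -0.0001, "ty": 0, "tz": 0, "turn": 0, "grip": 0.19},
    {"tx": 0, "ty": 0, "tz": 0, "turn": 0, "grip": 0.19},
  ],
)

```text
t: 18.4
ee_pos: [0.5047, -0.2302, 0.0341]
orientation: [-180.0, -0.0, 81.9]
contact_force: [2.9, 5.5, 1.9]
finger_gap: 0.187
grip_force: 2.8
```

Emit:
move_arm(
  targets=[
    {"tx": -0.0001, "ty": 0, "tz": 0, "turn": 0, "grip": 0.19},
    {"tx": -0.0001, "ty": 0, "tz": 0, "turn": 0, "grip": 0.19},
    {"tx": 0, "ty": 0, "tz": 0, "turn": 0, "grip": 0.19},
  ],
)

```text
t: 18.7
ee_pos: [0.5047, -0.2303, 0.0341]
orientation: [-180.0, -0.0, 81.9]
contact_force: [2.2, 5.8, 0.2]
finger_gap: 0.188
grip_force: 3.2
```

Emit:
move_arm(
  targets=[
    {"tx": -0.0001, "ty": 0, "tz": 0, "turn": 0, "grip": 0.19},
    {"tx": -0.0001, "ty": 0, "tz": 0, "turn": 0, "grip": 0.19},
    {"tx": -0.0001, "ty": 0, "tz": 0, "turn": 0, "grip": 0.19},
    {"tx": 0, "ty": 0, "tz": 0, "turn": 0, "grip": 0.19},
  ],
)

```text
t: 19.1
ee_pos: [0.5047, -0.2303, 0.0341]
orientation: [-180.0, -0.1, 82.0]
contact_force: [2.5, 7.3, 3.1]
finger_gap: 0.192
grip_force: 3.9
```

Emit:
move_arm(
  targets=[
    {"tx": 0, "ty": 0, "tz": 0, "turn": 0, "grip": 0.19},
  ],
)

```text
t: 19.2
ee_pos: [0.5047, -0.2303, 0.0341]
orientation: [-180.0, -0.1, 82.0]
contact_force: [2.8, 7.9, 1.8]
finger_gap: 0.19
grip_force: 3.9
```

Emit:
move_arm(
  targets=[
    {"tx": 0, "ty": 0, "tz": 0, "turn": 0, "grip": 0.19},
  ],
)

```text
t: 19.3
ee_pos: [0.5046, -0.2303, 0.0341]
orientation: [-180.0, -0.1, 82.0]
contact_force: [3.1, 8.1, 1.5]
finger_gap: 0.186
grip_force: 3.9
```

Emit:
move_arm(
  targets=[
    {"tx": -0.0001, "ty": 0, "tz": 0, "turn": 0, "grip": 0.19},
    {"tx": 0, "ty": 0, "tz": 0, "turn": 0, "grip": 0.19},
    {"tx": 0, "ty": 0, "tz": 0, "turn": 0, "grip": 0.19},
  ],
)

```text
t: 19.6
ee_pos: [0.5046, -0.2304, 0.0341]
orientation: [-180.0, -0.1, 82.0]
contact_force: [2.5, 8.6, 2.4]
finger_gap: 0.187
grip_force: 4.1
```

Emit:
move_arm(
  targets=[
    {"tx": 0, "ty": 0, "tz": 0, "turn": 0, "grip": 0.19},
  ],
)

```text
t: 19.7
ee_pos: [0.5047, -0.2303, 0.0341]
orientation: [-180.0, -0.1, 82.0]
contact_force: [2.2, 8.2, 2.3]
finger_gap: 0.188
grip_force: 4.1
```

Emit:
move_arm(
  targets=[
    {"tx": 0, "ty": 0, "tz": 0, "turn": 0, "grip": 0.19},
  ],
)

```text
t: 19.8
ee_pos: [0.5046, -0.2303, 0.0341]
orientation: [-180.0, -0.1, 82.0]
contact_force: [1.8, 7.3, 1.5]
finger_gap: 0.195
grip_force: 4.1
```

Emit:
move_arm(
  targets=[
    {"tx": 0.0003, "ty": 0, "tz": 0, "turn": 0, "grip": 0.19},
    {"tx": 0.0005, "ty": 0, "tz": 0, "turn": 0, "grip": 0.19},
    {"tx": 0.001, "ty": 0, "tz": 0, "turn": 0, "grip": 0.19},
    {"tx": 0.002, "ty": 0, "tz": 0, "turn": 0, "grip": 0.19},
    {"tx": 0.004, "ty": 0, "tz": 0, "turn": 0, "grip": 0.3},
    {"tx": 0.005, "ty": 0, "tz": 0, "turn": 0, "grip": 0.4},
    {"tx": 0.002, "ty": 0, "tz": 0, "turn": 0, "grip": 0.5},
    {"tx": 0, "ty": 0, "tz": 0, "turn": 0, "grip": 0.5},
    {"tx": 0, "ty": 0, "tz": -0.005, "turn": 0, "grip": 0.5},
    {"tx": 0, "ty": 0, "tz": -0.015, "turn": 0, "grip": 0.5},
    {"tx": 0, "ty": 0, "tz": -0.03, "turn": 0, "grip": 0.5},
    {"tx": 0, "ty": 0, "tz": -0.03, "turn": 0, "grip": 0.5},
    {"tx": 0, "ty": 0, "tz": -0.03, "turn": 0, "grip": 0.5},
    {"tx": 0, "ty": 0, "tz": -0.03, "turn": 0, "grip": 0.5},
    {"tx": 0, "ty": 0, "tz": -0.02, "turn": 0, "grip": 0.5},
    {"tx": 0, "ty": 0, "tz": 0, "turn": 0, "grip": 0.5},
  ],
)

```text
t: 21.4
ee_pos: [0.5077, -0.2175, 0.1977]
orientation: [179.7, -0.0, 81.9]
contact_force: [0.3, -0.1, -0.9]
finger_gap: 0.498
grip_force: 0.0
```

```bash
python3 - <<'E'
from fit import *
s=read_state();print(s["ee_pos"],s["contact_force"],s["t"])
cv2.imwrite("pics/g5.png",np.hstack([crop(cams["side"]["img"],340,135,65,65,8)]))
E
```

```text
[ 0.50655295 -0.2167218   0.19482391] [ 0.060502   -0.26609836 -0.96662731] 21.5
```

View pics/g5.png

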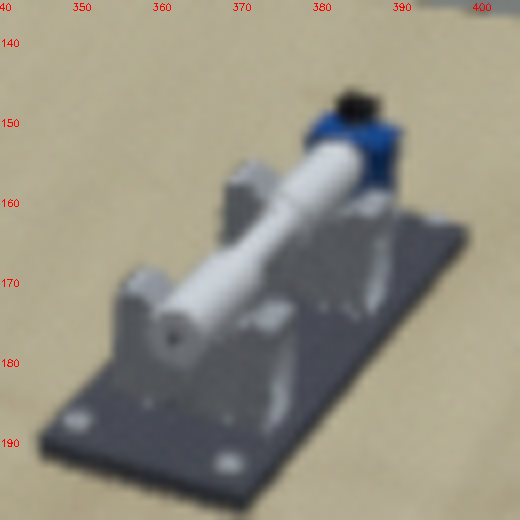

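The bar lies in both Vs, from its near end at (361,177) to its far end against the stop at about (384,155). The gripper is clear, so I'm handing in.

```bash
python3 -c "from cell import *;print(sign_off())"
```

```text
the job is handed in; nothing more can be done
None
```

The job is handed in at about 21.5 s: the aluminium bar lies in both Vs and was pushed onto the stop with about 6.7 N (estimated: push force minus sliding drag). While seating it I briefly pressed it into the Vs with about 25 N before backing off. The gripper is clear, and I saw nothing else disturbed, though I took no final picture of the rack or the rest of the bench.

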